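Hang the rinsed parts basket to drain over the drip tray

ROBOT

A 6-joint arm with a two-finger parallel gripper is mounted at the origin on the work surface. World frame = base frame: x ahead of the robot, y to its left, z up, the work surface at z = 0. Lengths are in m, angles in rad, forces in N, time in s.
With the tool pointing down it reaches from about 0.275 to 0.875 m from the base axis. Payload 12.5 kg.
Tool frame: the origin (TCP) lies midway between the tips of the shut fingers; the grasp point (between the pads) lies 19 mm behind it (arm.tcp_to_grasp is the distance from the TCP to the grasp point, in m); z points along the fingers, y is the line along which they close (so a half turn about z gives the same grasp; the last joint's range is limited). The gripper opens to 85 mm and grips with 20 to 120 N. Pads are 22 mm wide; open, the fingers measure 114 mm over their backs; the gripper's body (76 mm by 85 mm) begins 54 mm behind the grasp point. The pads swing forward as they close: fully open they stand 13 mm farther back than shut.
Start: joints at [1.077, 0.351, 1.652, -0, 1.139, -0.085], TCP at [0.219, 0.505, 0.231] pointing down, gripper open.
Joint ranges: [-2.75, 2.75], [-0.79, 2.1], [0.01, 2.65], [-1.57, 4.71], [0.07, 3.14], [-2.87, 2.87]. Speed limits (rad/s): [2.22, 2.22, 2.79, 3.14, 3.14, 3.14].

INTERFACE

Orientations are given as [roll, pitch, yaw] about the fixed x, y, z axes, in that order (R = Rz(yaw) Ry(pitch) Rx(roll)).
In Python, from rig import status, imaging, arm, finder gives the robot as it stands.
- The arm moves only by the shell command python3 -m creep 'ROWS' [FORCE]. ROWS is text: rows parted by semicolons, each of 7 numbers parted by spaces: the opening in per cent of the stroke, from 0 (shut) to 100 (fully open), then the shift along the tool's x, y, z in mm, then the turn, a rotation vector about the tool's x, y, z in rad. A call has 1 to 12 rows; each row is the pose to reach, as a shift and turn from the pose commanded when the call began, along the tool's axes at that moment; what a row does not reach only later rows make up. A row lasts 1/10 s, in which the tool goes at most 50 mm and 8.59 degrees, less where a joint would pass 70% of its speed; a pose out of reach is approached as far as the arm can. A call with a gripper value outside its range is refused whole. The fingers move at their own pace and stop on an object; FORCE is the grip in N (left out, the last holds). Time passes only in rows, so rows that repeat a pose let the fingers close. It gives the time, the measured TCP pose, the force, the opening and the grip force at its end, in the units of the state.
- status.read_state(): the state, without advancing time (a new reading comes with each control period).
- imaging.read_camera(name): name is "scene" or "top"; returns the picture (400x640x3 uint8, red, green, blue); there is no depth.
- imaging.calibration(name): a dict with "K" (3x3 intrinsics, pixels), "R" (3x3) and "t" (3): a world point X has camera coordinates R X + t. Camera axes: x right, y down, z forward; pixel columns grow to the right and rows downward; lengths in m; the calibration is good to about 2 mm. A picture is of the moment at which its call begins. calibration takes no time and is no camera call.
- arm.finish_job(): hands the job in; it is judged then, once.
Trained networks look in the newest picture that a camera, given by its name, has taken for a name from the list of things; names that differ only in an ending like _2 or _b are one class to them, and where a whole thing is asked for, a point or a joint stands for the part that bears it (a point fixed in the world has none). Each returns a list of dicts, best first, with "conf" (0 to 1); they miss things now and then, are a little off and sometimes report something else, mostly with a low value. They report only what shows in the picture. A call takes as long as a camera call. They do not tell look-alikes from the thing itself.
- finder.trace(camera, thing): "region" (400x640 bool, what is visible of it) and "point" ([column, row] in pixels, amid what is visible of it).
The state is a dict: "time_s": time; "joints": joint angles; "joint_velocities": joint speeds; "joint_efforts": joint torques, N m; "position": TCP position; "tool_rot": TCP orientation; "force": force on the tool from outside, world axes, zero at the start; "wrist_torque": the same for the moment, N m; "grip_width": opening from 0.0 (shut) to 1.0 (fully open); "grip_force": force on a finger pad.
Only numpy, scipy, OpenCV 4.12 (cv2) and the standard library are available. Lean on these libraries where they do the work, as an engineer would, in place of code of your own. Each camera call takes 0.05 s, during which the arm holds its last target. There are 200 camera calls.

TASK

First pull the drip tray of the rinse unit fully out to its stop while the parts basket still stands on the bench. Then hang the basket by its strap handle on the hook above the tray, upright and still, keeping it level on the way so that no part falls out, and leave the tray out. Do not disturb the jar, the bin or the spanner.

Things in the scene. Friction and masses are not known exactly. Their poses are not given: they have to be found in the camera images.
- rinser: Low grey sheet-metal rinse unit, 240 mm deep (x) by 280 mm wide (y) by 90 mm high, fixed to the bench, a round aluminium tank (112 mm across, up to 185 mm above the bench) at the back of its top. Origin: middle of the lower edge of its front face; the front looks along its own -x. The drip tray slides out of the front.
- tray (a joint): How far the drip tray is pulled out, in m: 0 is shut, 0.16 is the stop. It may start slightly out. It slides along the rinser's -x with a few newtons of friction and stays where it is left. Its front panel is 264 mm wide and 74 mm high (top edge).
- tray_handle (a point): Centre of the tray's steel handle bar: a level bar 110 mm long along the rinser's y, 10 mm thick (x) and 12 mm high, 58 mm above the bench; its centre is 45 mm in front of the tray's front panel, so there is a clear gap of 40 mm behind the bar. Posts carry it 50 mm either side of the centre. It can be pinched from above.
- stand: Drain stand on the rinser's top, front left or front right: 50 mm square foot, upright steel post 18 mm across, 204 mm high. Origin: centre of the foot's underside (90 mm above the bench); its -x is the way the hook points. The hook's height differs each time and is NOT reported: find it by touch or sight; the centre line of its level bar is 105 to 185 mm above this origin.
- post_top (a point): Top of the stand's post, 204 mm above its foot. Below it a steel hook is clamped to the post by a collar 30 mm across and 30 mm high. The hook: a level round bar 10 mm thick, along the stand's -x at y = 0, from the post to x = -142 mm; there its tip turns up, ending at x = -157 mm, 27 mm above the bar's centre line.
- basket: Open steel basket, 85 mm (x) by 116 mm (y), walls 52 mm high, brass bushings fixed inside, about 0.4 kg. Origin: centre of its underside. A rigid flat strap handle spans it along its y: uprights at y = +-55 mm, level strap 6 mm thick (x), from 105 to 119 mm above the underside. The opening below the strap is 53 mm high, 105 mm wide.
- basket_strap (a point): Centre of the level strap of the basket's handle, 112 mm above the basket's underside; the strap's underside is 7 mm below this point. Axes as the basket's.
- jar: Bystander: a closed jar, 52 mm across and 85 mm high, standing on the rinser's top on the other side from the stand. Origin: centre of its underside.
- bin: Bystander: an open blue plastic bin, 160 by 110 by 70 mm, on the bench. Origin: centre of its underside.
- spanner: Bystander: a brass-coloured spanner 160 mm long lying flat on the bench along its own x. Origin: its middle, on the bench.
Things that resemble listed ones, but are neither listed nor needed, are in the scene too. Of the things that look like the basket, take the one that is farthest to the robot's right at the start.

How it is judged:
On the way:
1. the drip tray is out at its stop while the basket still stands on the bench (value of joint tray above 0.152 m and height (world z) of basket below 0.02 m), for 0.2 s.
At the end, for the whole second after the job is handed in: Tray within 10 mm of its stop; basket released, hanging on the hook by its strap: strap middle 50 to 150 mm in front of the post, within 30 mm sideways, over 100 mm above the stand's foot; within 0.35 rad of upright and at rest (under 0.03 m/s, 0.3 rad/s) (value of joint tray above 0.15 m and x of basket_strap in the frame of stand between -0.15 and -0.05 m and y of basket_strap in the frame of stand between -0.03 and 0.03 m and z of basket_strap in the frame of stand above 0.1 m and angle between basket's own z axis and vertical below 0.35 rad and linear speed of basket below 0.03 m/s and angular speed of basket below 0.3 rad/s); the robot touches nothing.
It fails at once if the jar is moved more than 30 mm (distance of jar from where it was at the start of the episode above 0.03 m).
It fails at once if the bin is moved more than 30 mm (distance of bin from where it was at the start of the episode above 0.03 m).
It fails at once if the spanner is moved more than 30 mm (distance of spanner from where it was at the start of the episode above 0.03 m).
It fails at once if the basket is tipped more than 0.7 rad, spilling its parts (angle between basket's own z axis and vertical above 0.7 rad).
It also fails if it takes over 69 s, if anything falls off the work surface, if the arm or the gripper's body presses on something with over 40 N, if the wrist force passes 120 N, or if a joint passes its speed limit or range.

## Working session

There is one attempt and no reset: what is moved stays moved. The work goes in short steps, Python scripts to look and compute and a shell command to move; the robot and the scene stay as the last step left them, time stands still between calls to the robot, and variables do not carry over. Pictures are saved under pics/ and viewed, at most 10 in all, crops included, and the job is handed in when it is done.

```bash
ls; mkdir -p pics
cat > h.py <<'E'
import numpy as np, cv2
from rig import status, imaging, arm, finder
def snap(n,f):
    im=imaging.read_camera(n); cv2.imwrite('pics/'+f,cv2.cvtColor(im,cv2.COLOR_RGB2BGR)); return im
def ray(n,p):
    c=imaging.calibration(n);K,R,t=[np.array(c[k],float) for k in 'KRt']
    d=R.T@np.linalg.solve(K,[p[0],p[1],1.]); return -R.T@t,d
def atz(n,p,z):
    o,d=ray(n,p); return o+d*(z-o[2])/d[2]
def tri(p,q):
    (a,u),(b,v)=ray('scene',p),ray('top',q)
    s=np.linalg.lstsq(np.c_[u,-v],b-a,rcond=None)[0]; A=a+u*s[0];B=b+v*s[1]
    return (A+B)/2,np.linalg.norm(A-B)
def proj(n,X):
    c=imaging.calibration(n);K,R,t=[np.array(c[k],float) for k in 'KRt']
    q=K@(R@np.array(X)+t); return q[:2]/q[2]
E
python3 - <<'E'
from h import *
for n in('scene','top'):
    snap(n,n+'0.png')
    c=imaging.calibration(n); print(n,np.round(-np.array(c['R']).T@np.array(c['t']),3))
    for th in ['rinser','tray','tray_handle','stand','post_top','basket','basket_strap','jar','bin','spanner']:
        for r in finder.trace(n,th)[:4]:
            x,y=r['point']; print(th,round(r['conf'],2),np.round([x,y]),r['region'].sum(),np.round(atz(n,(x,y),{'tray_handle':.06,'basket_strap':.112,'post_top':.294,'stand':.2}.get(th,.03)),3))
print(status.read_state())
E
```

```text
pics
scene [1.089 0.476 1.148]
rinser 0.71 [249. 323.] 14407 [0.833 0.071 0.03 ]
tray 0.93 [283. 270.] 837 [0.678 0.047 0.03 ]
tray_handle 0.87 [296. 260.] 862 [0.651 0.066 0.06 ]
tray_handle 0.66 [306. 300.] 686 [0.72 0.15 0.06]
tray_handle 0.36 [249. 323.] 14018 [0.841 0.082 0.06 ]
stand 0.83 [232. 256.] 750 [0.781 0.004 0.2  ]
post_top 0.81 [230. 255.] 675 [0.812 0.047 0.294]
basket 0.8 [282. 143.] 1580 [ 0.355 -0.222  0.03 ]
basket 0.64 [334. 178.] 1731 [ 0.368 -0.022  0.03 ]
basket 0.57 [223. 158.] 1535 [ 0.502 -0.325  0.03 ]
basket 0.57 [204. 210.] 1876 [ 0.668 -0.237  0.03 ]
basket_strap 0.75 [224. 162.] 1635 [ 0.553 -0.252  0.112]
basket_strap 0.75 [285. 144.] 1472 [ 0.406 -0.163  0.112]
basket_strap 0.59 [332. 179.] 1761 [0.428 0.012 0.112]
basket_strap 0.58 [202. 211.] 1820 [ 0.703 -0.187  0.112]
jar 0.97 [306. 304.] 740 [0.716 0.147 0.03 ]
bin 0.91 [463. 296.] 3745 [0.476 0.435 0.03 ]
spanner 0.84 [364. 212.] 431 [0.417 0.111 0.03 ]
top [0.393 0.035 1.274]
rinser 0.98 [316. 123.] 6246 [0.853 0.085 0.03 ]
tray 0.71 [321. 165.] 913 [0.7   0.066 0.03 ]
tray_handle 0.56 [316. 
[... 843 characters left out ...]
03 ]
{'time_s': 1.1, 'joints': array([ 1.07737448e+00,  3.50709735e-01,  1.65182087e+00, -3.03886612e-05,
        1.13911317e+00, -8.46312448e-02]), 'joint_velocities': array([ 0.00042839,  0.00188978, -0.00169311, -0.00133631,  0.00083624,
       -0.00015788]), 'joint_efforts': array([-3.85051644e-04, -5.06048477e+01, -2.91635925e+01, -2.39589062e-04,
        8.45754548e-04, -4.98481972e-05]), 'position': array([0.21861037, 0.50465637, 0.23127628]), 'tool_rot': array([-3.14153938e+00,  2.31798449e-05,  2.73281476e+00]), 'force': array([-0.344811  ,  0.81279206,  0.14388824]), 'wrist_torque': array([ 0.00894324, -0.01343449, -0.00522976]), 'grip_force': 0.0, 'grip_width': 0.9996582493279046}
```

View pics/scene0.png

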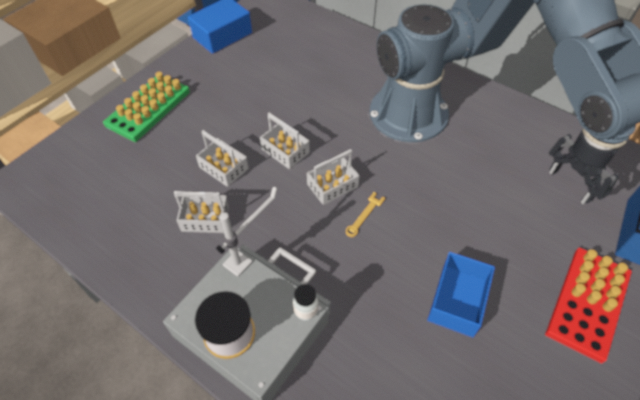

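View pics/top0.png

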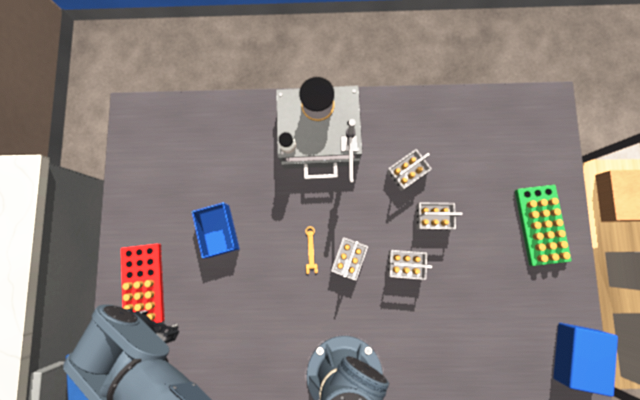

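Run:
```python
import cv2,numpy as np
t=cv2.imread('pics/top0.png');s=cv2.imread('pics/scene0.png')
def c(i,x,y,w,h,k): return cv2.resize(i[y:y+h,x:x+w],None,fx=k,fy=k,interpolation=cv2.INTER_CUBIC)
a=c(t,270,75,100,125,4)   #400x500? 
b=c(s,190,170,130,100,3)
d=c(t,410,195,65,50,6)
o=np.zeros((600,800,3),np.uint8)
o[:500,:400]=a;o[:300,400:790]=b;o[300:600,400:790]=d
cv2.imwrite('pics/crop0.png',o)
```

```text
(no output)
```

View pics/crop0.png

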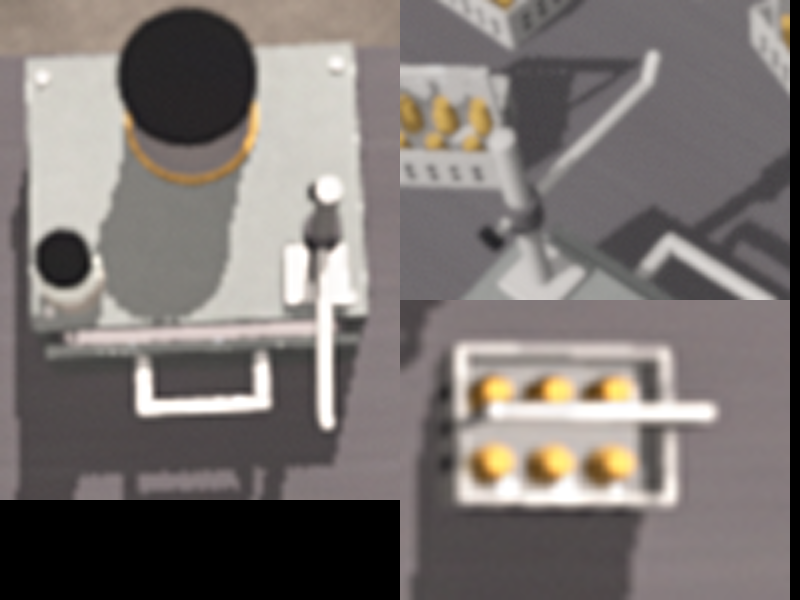

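Run:
```python
from h import *
T=lambda X,Y:(270+X/4,75+Y/4); S=lambda X,Y:(190+(X-400)/3,170+Y/3); B=lambda X,Y:(410+(X-400)/6,195+(Y-300)/6)
r=lambda v:np.round(v,4)
print('rinser corners fl fr bl br');
for p in[(30,328),(368,310),(25,57),(352,43)]: print(r(atz('top',T(*p),.09)))
print('handle',*[r(atz('top',T(*p),.064)) for p in[(140,408),(270,402)]])
print('tray panel',*[r(atz('top',T(*p),.074)) for p in[(48,354),(362,340)]])
print('posttop',tri(S(504,137),T(328,190)),atz('top',T(328,190),.294),atz('scene',S(504,137),.294))
print('tip',tri(S(653,55),T(327,427)),'bend',tri(S(648,85),T(327,420)))
for z in(.19,.22,.25,.28): print(z,atz('scene',S(648,85),z),atz('top',T(327,420),z))
print('strap',*[r(atz('top',B(*p),.119)) for p in[(490,411),(716,411)]])
print('rim',*[r(atz('top',B(*p),.052)) for p in[(457,345),(668,348),(677,502),(457,500)]])
```

```text
rinser corners fl fr bl br
[0.7148 0.2102 0.09  ]
[ 0.7247 -0.0709  0.09  ]
[0.9539 0.2158 0.09  ]
[ 0.9596 -0.064   0.09  ]
handle [0.6507 0.1208 0.064 ] [0.6539 0.0113 0.064 ]
tray panel [0.6964 0.1973 0.074 ] [ 0.7034 -0.0666  0.074 ]
posttop (array([ 0.75280715, -0.02617285,  0.29514749]), np.float64(0.002824534178138103)) [ 0.7541337  -0.02739519  0.294     ] [ 0.75172124 -0.0255106   0.294     ]
tip (array([ 0.6003958 , -0.0269567 ,  0.22367069]), np.float64(0.0006248734761708226)) bend (array([ 0.61062235, -0.02779946,  0.19544065]), np.float64(0.001641038750675695))
0.19 [ 0.60750334 -0.02992918  0.19      ] [ 0.61219573 -0.02880059  0.19      ]
0.22 [ 0.62258621 -0.01408899  0.22      ] [ 0.60614139 -0.02704022  0.22      ]
0.25 [0.63766908 0.00175119 0.25      ] [ 0.60008705 -0.02527985  0.25      ]
0.28 [0.65275196 0.01759138 0.28      ] [ 0.59403271 -0.02351949  0.28      ]
strap [ 0.5152 -0.26    0.119 ] [ 0.5134 -0.3772  0.119 ]
rim [ 0.5594 -0.2608  0.052 ] [ 0.5559 -0.3771  0.052 ] [ 0.4705 -0.3764  0.052 ] [ 0.4733 -0.2564  0.052 ]
```

```bash
cat > g.py <<'E'
import sys
from h import *
from scipy.spatial.transform import Rotation as Ro
def go(X,yaw):
    s=status.read_state(); R=Ro.from_euler('xyz',s['tool_rot'])
    G=Ro.from_euler('xyz',[np.pi,0,yaw])
    print(np.round(R.inv().apply(np.array(X)-s['position'])*1000,1),np.round((R.inv()*G).as_rotvec(),3),'now',np.round(s['position'],4),s['tool_rot'][2].round(3),'t',s['time_s'])
go([float(v) for v in sys.argv[1:4]],float(sys.argv[4]))
E
python3 g.py .652 .086 .15 1.60
```

```text
[-564.1 -211.9   81.3] [-0.     0.     1.133] now [0.2186 0.5047 0.2313] 2.733 t 1.1
```

```bash
R="-564 -212 81 0 0 1.133"; python3 -m creep '40 -564 -212 40 0 0 1.133;40 -564 -212 40 0 0 1.133;40 -564 -212 40 0 0 1.133;40 -564 -212 40 0 0 1.133;40 -564 -212 40 0 0 1.133;40 -564 -212 40 0 0 1.133;40 -564 -212 40 0 0 1.133;40 -564 -212 81 0 0 1.133;40 -564 -212 81 0 0 1.133;40 -564 -212 81 0 0 1.133;40 -564 -212 81 0 0 1.133;40 -564 -212 81 0 0 1.133' 60; python3 g.py .652 .086 .15 1.60; python3 -c "
from h import *
for n in('scene','top'):
  snap(n,n+'1.png'); print(proj(n,[.652,.066,.064]),proj(n,[.652,.086,.12]))"
```

```text
time_s: 2.3
position: [0.6463, 0.0909, 0.152]
tool_rot: [3.141, -0.0, 1.6]
force: [1.1, 0.6, -0.2]
grip_width: 0.398
grip_force: 0.0
[-5.1  5.6  2. ] [ 0. -0. -0.] now [0.6463 0.0909 0.152 ] 1.6 t 2.3
[295.29305165 259.62927036] [300.94149468 252.51221982]
[321.23933349 176.3437847 ] [314.53030422 172.81777622]
```

```bash
python3 -m creep '40 0 0 40 0 0 0;40 0 0 70 0 0 0;40 0 0 85 0 0 0;40 0 0 100 0 0 0;40 0 0 111 0 0 0;40 0 0 111 0 0 0;0 0 0 111 0 0 0;0 0 0 111 0 0 0;0 0 0 111 0 0 0;0 0 0 111 0 0 0;0 0 0 111 0 0 0;0 0 0 111 0 0 0' 80; python3 g.py .492 .081 .039 1.60
```

```text
time_s: 3.6
position: [0.6461, 0.0927, 0.0429]
tool_rot: [3.139, -0.0, 1.6]
force: [1.0, -0.5, 6.1]
grip_width: 0.098
grip_force: 78.9
[  -7.3 -154.4    3.5] [ 0.003 -0.    -0.   ] now [0.6461 0.0927 0.0429] 1.6 t 3.6
```

```bash
python3 -m creep '0 0 -15 0 0 0 0;0 0 -30 0 0 0 0;0 0 -45 0 0 0 0;0 0 -60 0 0 0 0;0 0 -75 0 0 0 0;0 0 -90 0 0 0 0;0 0 -105 0 0 0 0;0 0 -115 0 0 0 0;0 0 -120 0 0 0 0;0 0 -125 0 0 0 0;0 0 -130 0 0 0 0;0 0 -130 0 0 0 0'; python3 -m creep '0 0 -5 0 0 0 0;0 0 -10 0 0 0 0;0 0 -10 0 0 0 0'
```

```text
time_s: 4.8
position: [0.5157, 0.0893, 0.0428]
tool_rot: [3.139, -0.001, 1.6]
force: [-1.7, 3.4, 12.4]
grip_width: 0.093
grip_force: 82.0
time_s: 5.1
position: [0.5058, 0.089, 0.0429]
tool_rot: [3.139, -0.001, 1.6]
force: [-0.5, 3.3, 12.3]
grip_width: 0.094
grip_force: 82.0
```

```bash
python3 -m creep '0 0 -4 0 0 0 0;0 0 -8 0 0 0 0;0 0 -8 0 0 0 0';python3 -m creep '0 0 -4 0 0 0 0;0 0 -8 0 0 0 0;0 0 -8 0 0 0 0'; python3 -c "
from h import *
im=snap('scene','s2.png')
cv2.imwrite('pics/s2c.png',cv2.resize(cv2.cvtColor(im[120:370,150:400],cv2.COLOR_RGB2BGR),None,fx=2.3,fy=2.3,interpolation=2))"
```

```text
time_s: 5.4
position: [0.5005, 0.0888, 0.0429]
tool_rot: [3.133, -0.001, 1.6]
force: [13.5, 4.9, -3.9]
grip_width: 0.101
grip_force: 80.4
time_s: 5.7
position: [0.5004, 0.0889, 0.0431]
tool_rot: [3.115, -0.002, 1.599]
force: [57.1, 6.3, -46.5]
grip_width: 0.095
grip_force: 79.1
```

View pics/s2c.png

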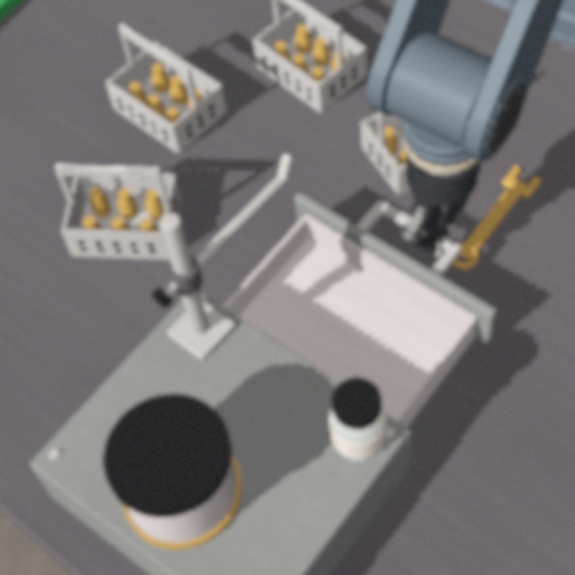

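```bash
python3 -m creep '0 0 5 0 0 0 0;0 0 10 0 0 0 0;0 0 10 0 0 0 0;40 0 10 0 0 0 0;40 0 10 0 0 0 0;40 0 10 0 0 0 0;40 0 10 -20 0 0 0;40 0 10 -60 0 0 0;40 0 10 -110 0 0 0;40 0 10 -160 0 0 0;40 0 10 -210 0 0 0;40 0 10 -210 0 0 0'; python3 g.py .514 -.352 .26 1.5708; python3 -c "
from h import *
im=snap('top','t3.png')
print([np.round(atz('top',r['point'],.064),3) for r in finder.trace('top','tray_handle')[:2]])"
```

```text
time_s: 6.95
position: [0.5013, 0.0885, 0.2578]
tool_rot: [3.131, -0.0, 1.6]
force: [0.8, 0.3, -1.5]
grip_width: 0.402
grip_force: 0.0
[-440.7   -0.    -2.4] [ 0.01  -0.001  0.029] now [0.5013 0.0885 0.2578] 1.6 t 6.95
[array([0.658, 0.037, 0.064])]
```

```bash
python3 -m creep '40 -441 0 -2 0.01 0 0.029;40 -441 0 -2 0.01 0 0.029;40 -441 0 -2 0.01 0 0.029;40 -441 0 -2 0.01 0 0.029;40 -441 0 -2 0.01 0 0.029;40 -441 0 -2 0.01 0 0.029;40 -441 0 -2 0.01 0 0.029;40 -441 0 -2 0.01 0 0.029;40 -441 0 -2 0.01 0 0.029;40 -441 0 -2 0.01 0 0.029;40 -441 0 -2 0.01 0 0.029;40 -441 0 -2 0.01 0 0.029'; python3 g.py .514 -.352 .096 1.5708
python3 - <<'E'
from h import *
a=snap('scene','s4.png')
p=proj('scene',[.514,-.352,.112]);q=proj('scene',[.514,-.319,.112]);print(p,q)
cv2.imwrite('pics/s4c.png',cv2.resize(cv2.cvtColor(a[100:230,150:330],cv2.COLOR_RGB2BGR),None,fx=4,fy=4,interpolation=2))
E
```

```text
time_s: 8.25
position: [0.5116, -0.3513, 0.2523]
tool_rot: [-3.13, -0.001, 1.571]
force: [0.2, 0.1, 0.1]
grip_width: 0.407
grip_force: 0.0
[ -0.9   4.2 156.3] [-0.012 -0.001  0.001] now [ 0.5116 -0.3513  0.2523] 1.571 t 8.25
[207.78978569 136.49400918] [216.41195911 141.78464275]
```

View pics/s4c.png

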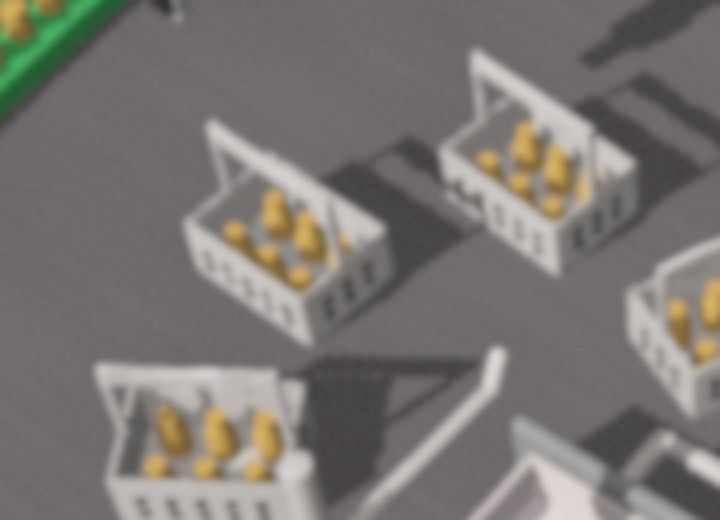

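```bash
python3 -m creep '40 0 4 50 -0.01 0 0;40 0 4 90 -0.01 0 0;40 0 4 120 -0.01 0 0;40 0 4 140 -0.01 0 0;40 0 4 156 -0.01 0 0;40 0 4 156 -0.01 0 0;0 0 4 156 -0.01 0 0;0 0 4 156 -0.01 0 0;0 0 4 156 -0.01 0 0;0 0 4 156 -0.01 0 0;0 0 4 156 -0.01 0 0' 110;  python3 g.py .514 -.352 .26 1.5708
```

```text
time_s: 9.4
position: [0.5144, -0.353, 0.0985]
tool_rot: [3.141, 0.001, 1.571]
force: [-3.6, -0.3, 6.2]
grip_width: 0.042
grip_force: 108.9
[   0.8   -0.3 -161.5] [ 0.001  0.001 -0.   ] now [ 0.5144 -0.353   0.0985] 1.571 t 9.4
```

```bash
python3 -m creep '0 0 0 -5 0 0 0;0 0 0 -15 0 0 0;0 0 0 -35 0 0 0;0 0 0 -60 0 0 0;0 0 0 -85 0 0 0;0 0 0 -110 0 0 0;0 0 0 -125 0 0 0;0 0 0 -130 0 0 0;0 0 0 -130 0 0 0'; python3 g.py .50 -.060 .2285 1.5708
python3 - <<'E'
from h import *
a=snap('scene','s5.png');b=snap('top','t5.png')
f=lambda i,x,y,w,h,k:cv2.resize(cv2.cvtColor(i[y:y+h,x:x+w],cv2.COLOR_RGB2BGR),None,fx=k,fy=k,interpolation=2)
cv2.imwrite('pics/c5.png',np.hstack([f(a,160,50,130,190,3),f(b,400,100,130,190,3)]))
E
```

```text
time_s: 10.3
position: [0.5142, -0.3524, 0.2274]
tool_rot: [3.141, 0.0, 1.571]
force: [0.1, -0.4, -5.7]
grip_width: 0.039
grip_force: 107.9
[292.4 -14.2  -1.1] [0. 0. 0.] now [ 0.5142 -0.3524  0.2274] 1.571 t 10.3
```

View pics/c5.png

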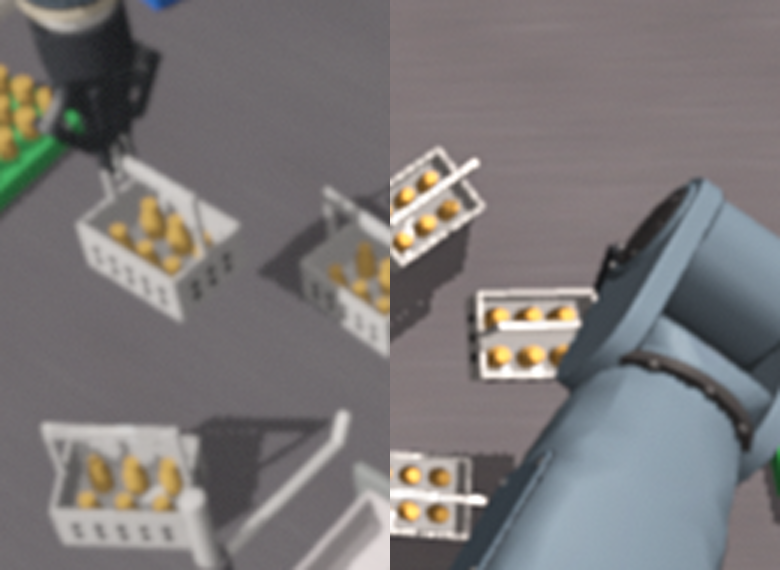

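```bash
python3 -m creep '0 10 -2 0 0 0 0;0 30 -6 0 0 0 0;0 60 -12 0 0 0 0;0 90 -15 0 0 0 0;0 120 -15 0 0 0 0;0 150 -15 0 0 0 0;0 180 -15 0 0 0 0;0 210 -15 0 0 0 0;0 240 -15 0 0 0 0;0 265 -15 0 0 0 0;0 282 -15 0 0 0 0;0 291 -15 0 0 0 0'; python3 -m creep '0 0 0 0 0 0 0;0 0 0 0 0 0 0;0 0 0 0 0 0 0';python3 g.py .65 -.0615 .2285 1.5708
python3 - <<'E'
from h import *
a=snap('scene','s6.png');b=snap('top','t6.png')
f=lambda i,x,y,w,h,k:cv2.resize(cv2.cvtColor(i[y:y+h,x:x+w],cv2.COLOR_RGB2BGR),None,fx=k,fy=k,interpolation=2)
cv2.imwrite('pics/c6.png',np.hstack([f(a,200,90,130,190,3),f(b,290,100,130,190,3)]))
E
```

```text
time_s: 11.6
position: [0.4985, -0.0597, 0.2269]
tool_rot: [-3.14, -0.0, 1.572]
force: [-0.2, -0.6, -5.5]
grip_width: 0.041
grip_force: 107.9
time_s: 11.9
position: [0.4992, -0.0621, 0.2273]
tool_rot: [-3.141, 0.0, 1.57]
force: [-0.1, -0.4, -4.6]
grip_width: 0.04
grip_force: 107.9
[  0.7 150.8  -1.3] [-0.     0.    -0.001] now [ 0.4992 -0.0621  0.2273] 1.57 t 11.9
```

View pics/c6.png

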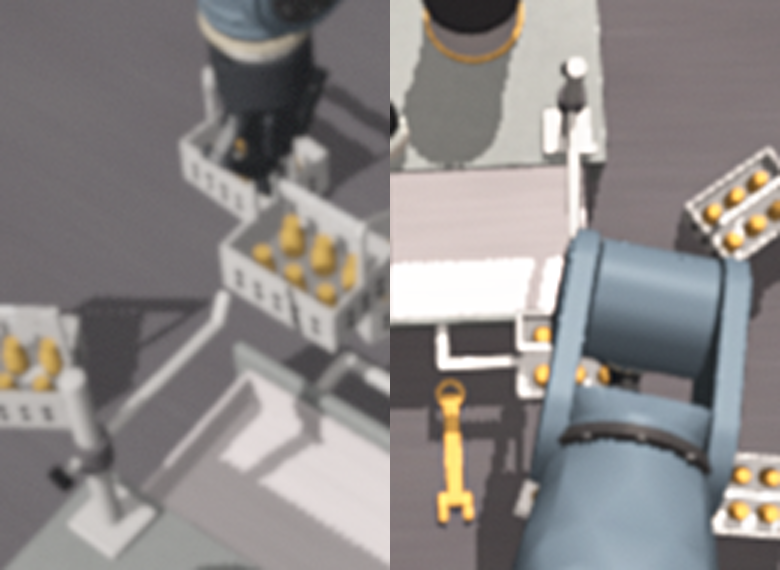

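```bash
python3 -m creep '0 0 8 0 0 0 0;0 0 24 0 0 0 0;0 0 40 0 0 0 0;0 0 55 0 0 0 0;0 0 68 0 0 0 0;0 0 75 0 0 0 0;0 0 78 0 0 0 0;0 0 78 0 0 0 0;0 0 78 0 0 0 0'
python3 - <<'E'
from h import *
a=snap('scene','s7.png')
for X in([.599,-.027,.2237],[.578,-.028,.234],[.655,-.028,.19]): print(((proj('scene',X)-[200,130])*5).round())
f=lambda i,x,y,w,h,k:cv2.resize(cv2.cvtColor(i[y:y+h,x:x+w],cv2.COLOR_RGB2BGR),None,fx=k,fy=k,interpolation=2)
cv2.imwrite('pics/c7.png',f(a,200,130,130,110,5))
E
```

```text
time_s: 12.9
position: [0.5769, -0.0615, 0.2274]
tool_rot: [-3.141, 0.0, 1.571]
force: [0.5, 0.4, -6.0]
grip_width: 0.043
grip_force: 107.9
[374. 290.]
[400. 246.]
[300. 411.]
```

View pics/c7.png

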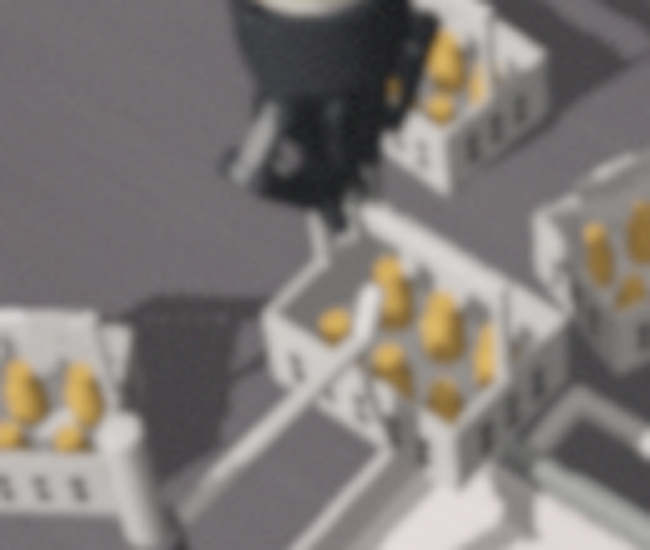

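```bash
python3 -m creep '0 0 8 0 0 0 0;0 0 20 0 0 0 0;0 0 35 0 0 0 0;0 0 50 0 0 0 0;0 0 62 0 0 0 0;0 0 70 0 0 0 0;0 0 74 0 0 0 0;0 0 74 0 0 0 0;0 0 74 0 0 0 0' && python3 -m creep '0 0 0 6 0 0 0;0 0 0 12 0 0 0;0 0 0 16 0 0 0;0 0 0 20 0 0 0;0 0 0 23 0 0 0;0 0 0 25 0 0 0;0 0 0 25 0 0 0'
```

```text
time_s: 13.85
position: [0.6509, -0.0614, 0.2273]
tool_rot: [-3.141, 0.0, 1.571]
force: [0.4, 0.1, -4.8]
grip_width: 0.041
grip_force: 107.9
time_s: 14.55
position: [0.6512, -0.0614, 0.2021]
tool_rot: [-3.141, 0.0, 1.571]
force: [-0.3, -0.4, -4.6]
grip_width: 0.043
grip_force: 107.9
```

```bash
for i in 1; do python3 -m creep '0 0 0 2 0 0 0;0 0 0 4 0 0 0;0 0 0 4 0 0 0'; python3 -m creep '0 0 0 1 0 0 0;0 0 0 2 0 0 0;0 0 0 2 0 0 0'; python3 -m creep '0 0 0 1 0 0 0;0 0 0 2 0 0 0;0 0 0 2 0 0 0'; done | grep -E 'posi|force'
```

```text
position: [0.6517, -0.0616, 0.1996]
force: [-1.9, 0.5, 4.2]
grip_force: 109.4
position: [0.6519, -0.0616, 0.1989]
force: [-5.6, 0.0, 13.6]
grip_force: 110.8
position: [0.6522, -0.0617, 0.1983]
force: [-9.3, -1.1, 22.9]
grip_force: 112.2
```

```bash
python3 -m creep '0 0 0 -3 0 0 0;0 0 0 -5 0 0 0;0 0 0 -5 0 0 0'
python3 - <<'E'
from h import *
a=snap('scene','s8.png')
f=lambda i,x,y,w,h,k:cv2.resize(cv2.cvtColor(i[y:y+h,x:x+w],cv2.COLOR_RGB2BGR),None,fx=k,fy=k,interpolation=2)
cv2.imwrite('pics/c8.png',f(a,195,150,130,110,5))
E
```

```text
time_s: 15.75
position: [0.6515, -0.0615, 0.1998]
tool_rot: [3.141, 0.0, 1.571]
force: [-0.5, 0.2, 2.1]
grip_width: 0.042
grip_force: 108.9
```

View pics/c8.png

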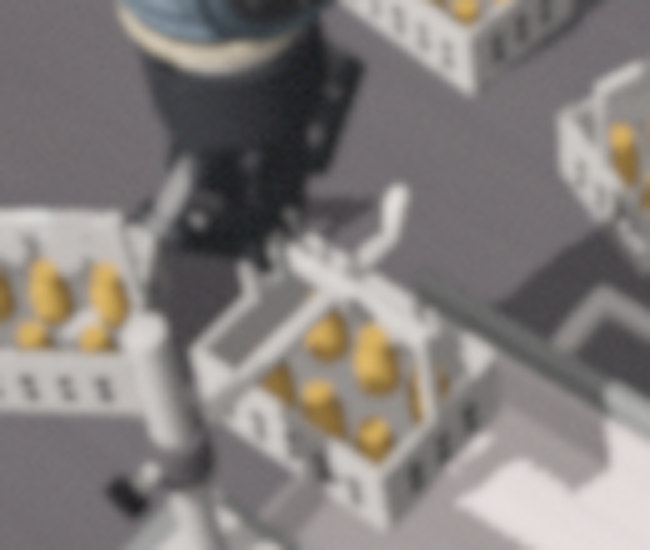

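The hook bar runs under the strap and its tip shows in front at about (390,200) in the crop, so I can release.

```bash
python3 -m creep '3 0 0 0 0 0 0;5 0 0 0 0 0 0;8 0 0 0 0 0 0;12 0 0 0 0 0 0;20 0 0 0 0 0 0;30 0 0 0 0 0 0;30 0 0 0 0 0 0;30 0 0 0 0 0 0' 30; python3 -m creep '30 0 0 -5 0 0 0;30 0 0 -15 0 0 0;30 0 0 -30 0 0 0;30 0 0 -50 0 0 0;30 0 0 -80 0 0 0;30 0 0 -120 0 0 0;30 0 0 -150 0 0 0;30 0 0 -150 0 0 0;30 0 0 -150 0 0 0';python3 -m creep '30 0 -30 0 0 0 0;30 0 -70 0 0 0 0;30 0 -120 0 0 0 0;30 0 -170 0 0 0 0;30 0 -200 0 0 0 0;30 0 -200 0 0 0 0;30 0 -200 0 0 0 0;30 0 -200 0 0 0 0;30 0 -200 0 0 0 0;30 0 -200 0 0 0 0;30 0 -200 0 0 0 0;30 0 -200 0 0 0 0'
python3 - <<'E'
from h import *
f=lambda i,x,y,w,h,k:cv2.resize(cv2.cvtColor(i[y:y+h,x:x+w],cv2.COLOR_RGB2BGR),None,fx=k,fy=k,interpolation=2)
a=snap('scene','s9.png');b=snap('top','t9.png')
import subprocess
cv2.imwrite('pics/c9.png',np.hstack([f(a,195,150,130,180,3),f(b,270,80,130,180,3)]))
E
python3 -m creep '30 0 0 0 0 0 0;30 0 0 0 0 0 0;30 0 0 0 0 0 0;30 0 0 0 0 0 0;30 0 0 0 0 0 0;30 0 0 0 0 0 0;30 0 0 0 0 0 0'|head -1;python3 - <<'E'
from h import *
a=cv2.imread('pics/s9.png')[:,:,::-1].astype(int);b=snap('scene','s10.png').astype(int)
d=np.abs(a-b)[150:330,195:325];print('diff',d.mean(),d.max())
E
```

```text
time_s: 16.6
position: [0.6512, -0.0615, 0.1994]
tool_rot: [-3.142, 0.0, 1.571]
force: [-0.1, 0.1, -0.5]
grip_width: 0.3
grip_force: 0.0
time_s: 17.5
position: [0.6513, -0.0614, 0.3508]
tool_rot: [3.14, 0.0, 1.571]
force: [0.3, -0.3, -0.5]
grip_width: 0.3
grip_force: 0.0
time_s: 18.7
position: [0.4514, -0.0614, 0.3492]
tool_rot: [-3.141, 0.0, 1.571]
force: [0.6, -0.0, -0.5]
grip_width: 0.303
grip_force: 0.0
time_s: 19.5
diff 0.9355982905982906 16
```

View pics/c9.png

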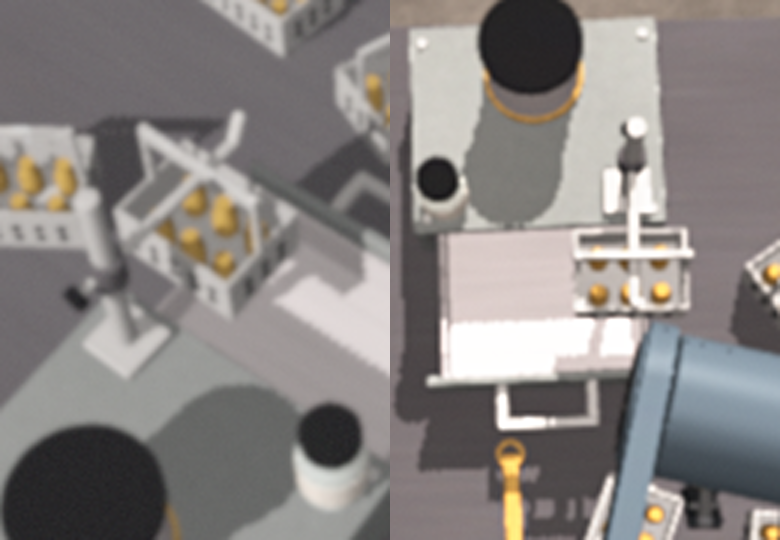

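The basket hangs level and centred on the hook at (630,255) in the top crop. The tray is still out with its handle at (547,420), and the jar and spanner haven't moved. I'll let it settle and hand in.

```bash
for i in 1 2 3; do python3 -m creep '30 0 0 0 0 0 0;30 0 0 0 0 0 0;30 0 0 0 0 0 0;30 0 0 0 0 0 0;30 0 0 0 0 0 0;30 0 0 0 0 0 0;30 0 0 0 0 0 0;30 0 0 0 0 0 0;30 0 0 0 0 0 0;30 0 0 0 0 0 0'|head -1; done; python3 -c "
from rig import arm; print(arm.finish_job())"
```

```text
time_s: 20.55
time_s: 21.55
time_s: 22.55
the job is handed in; nothing more can be done
None
```

I pulled the tray out to its stop first, then hung the basket level and at rest on the hook, and handed the job in at about 22.6 s; the hand-in call did not report a verdict.

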